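# Square up a leaning stud with a rafter square and hold it

## Robot

A 7-joint arm with a two-finger parallel gripper is mounted at the origin on the work surface. World frame = base frame: x ahead of the robot, y to its left, z up, the work surface at z = 0. Lengths are in mm, angles in rad, forces in N, time in s.
With the tool pointing down it reaches from about 400 to 850 mm from the base axis. Payload 6.9 kg.
Tool frame: the origin (TCP) lies midway between the tips of the shut fingers; the grasp point (between the pads) lies 19 mm behind it; z points along the fingers, y is the line along which they close (so a half turn about z gives the same grasp; the last joint's range is limited). The gripper opens to 85 mm and grips with 20 to 120 N. Pads are 22 mm wide; open, the fingers measure 114 mm over their backs; the gripper's body (76 mm by 85 mm) begins 54 mm behind the grasp point. The pads swing forward as they close: fully open they stand 13 mm farther back than shut.
Start: joints at [1.355, 0.507, -0.238, 1.5, 0.126, 1.149, -0.155], TCP at [197.049, -593.113, 231.275] pointing down, gripper open.
Joint ranges: [-3.08, 3.08], [-0.24, 2.05], [-1.43, 1.35], [0, 2.5], [-1.52, 4.66], [0.17, 1.96], [-2.89, 2.89]. Speed limits (rad/s): [2.39, 2.39, 3.14, 3.14, 3.14, 3.14, 3.14].

## Interface

Orientations are given as a unit quaternion [w, x, y, z].
In Python, from plant import telemetry, optics, ctrl gives the robot as it stands. The module is installed in compiled form; this text tells all that it offers.
- The arm moves only by the tool move_arm, never from a script. Its arguments are lists of equal length, an entry for each row: "delta_pos": the shift along the tool's x, y, z as a fraction of full scale, a list of three; "dr": the turn, a rotation vector about the tool's x, y, z as a fraction of full scale, a list of three; "jaw": the opening, from 0 (shut) to 1 (fully open). A call has 1 to 20 rows; each row is the pose to reach, as a shift and turn from the pose commanded when the call began, along the tool's axes at that moment, turning the shorter way round; what a row does not reach only later rows make up. Full scale, the value 1, is 0.25 m for a shift and 180 degrees for a turn. A row lasts 1/12 s, in which the tool goes at most 41.7 mm and 7.16 degrees, less where a joint would pass 70% of its speed; a pose out of reach is approached as far as the arm can. A call with a number of a shift or a turn outside -1 to 1 is refused whole. A call with a gripper value outside its range is refused whole. The fingers move at their own pace and stop on an object; "squeeze" is the grip in N (left out, the last holds). Time passes only in rows, so rows that repeat a pose let the fingers close. It gives the time, the measured TCP pose, the force, the opening and the grip force at its end, in the units of the state.
- telemetry.get_obs(): the state, without advancing time (a new reading comes with each control period).
- optics.get_image(name): name is "side" or "top"; returns a dict with "image" (384x512x3 uint8, blue, green, red), "K" (3x3 intrinsics, pixels), "dist" ([k1, k2, p1, p2, k3] as OpenCV has them; the pictures are not rectified), "R" (3x3) and "t" (3): a world point X has camera coordinates R X + t. Camera axes: x right, y down, z forward; pixel columns grow to the right and rows downward; lengths in mm; the calibration is good to about 2 mm. A picture is of the moment at which its call begins. There is no depth.
- ctrl.hand_in(): hands the job in; it is judged then, once.
The state is a dict: "time": time; "q": joint angles; "qvel": joint speeds; "joint_torque": joint torques, N m; "position": TCP position; "ee_rot": TCP orientation; "wrist_force": force on the tool from outside, world axes, zero at the start; "moment": the same for the moment, N m; "gripper_width": finger opening in mm; "grip_force": force on a finger pad.
Only numpy, scipy, OpenCV 4.12 (cv2) and the standard library are available. Lean on these libraries where they do the work, as an engineer would, in place of code of your own. Each camera call takes 0.05 s, during which the arm holds its last target. There are 200 camera calls.

## Task

A short stud is tacked onto a floor plate and leans springily over towards the plate's long free end. Pick up the triangular rafter square, stand its wide base flat along the middle of the plate and push it into the corner until its base lies fully on the plate and its upright edge lies flush against the stud, so that the stud stands square to the plate. Finish while still gripping the square and keeping it pressed against both timbers: do not let go, and leave the tape measure, hammer and nail tin where they are.

Things in the scene. Friction and masses are not known exactly. Their poses are not given: they have to be found in the camera images.
- plate: floor plate: plain sawn timber lying fixed on the bench, 89 mm wide (its x), 340 mm long (its y), 38 mm high. Origin: centre of its underside; z up. The stud stands on it near its +y end; the free top towards -y, from the corner to the end, is 260 mm long.
- corner (a point): point on the plate's top face (38 mm above the bench), on its centreline, where the stud's inner (-y) face meets the plate; 90 mm to +y of the plate's centre. Axes as the plate's.
- stud (a joint): lean of the stud, rad: 0 = square to the plate, positive = leaning towards the plate's -y end, where the square goes; starts at 0.055 to 0.095. It pivots about the bottom edge of its inner face (the line through the corner along the plate's x) and is stiff and springy: pushing it square takes about 0.85 N m, some 5 N at the top of the square; let go, it springs back to 0.05.
- stud_top (a point): middle of the top edge of the stud's inner (-y) face, 190 mm from the corner. The stud is plain timber 89 mm wide (plate x), 38 mm thick (plate y), 190 mm tall.
- square: rafter square, aluminium right triangle standing on its base flange, about 0.3 kg. Origin: centre of the base's underside; y along the base towards the right-angled heel, z up. Base 178 mm long (y -89 to +89), flange 36 mm wide (x), 8 mm high; above it all is 10 mm thick. Upright leg 28 mm wide, outer edge at y = +89, top at z = 174. Middle open. In the corner its axes point as the plate's.
- square_heel (a point): the square's right-angled outer corner: y = +89, z = 0 in the square; goes to the corner point
- square_grip (a point): good place to grip, from above, across the 10 mm thickness: middle of the 34 mm wide bar that slopes at 45 degrees from the leg's top to the base's far end; y = +12, z = 77 in the square, 77 mm from the upright edge. The bar's upper edge runs along z = y + 89, 24 mm higher there.
- tape: tape measure, grey, 42 x 70 x 62 mm high, bystander; origin: centre of its underside
- hammer: hammer lying on the bench, bystander, about 0.3 m long along its x; origin: under the middle of its handle, head 117 mm to +x
- tin: open steel tin of nails, 80 mm across, 70 mm high (nails to 80 mm), bystander; origin: centre of its underside
Not all that is in view belongs to the job. Several things have the shape of the square; the one meant has the colours described above.

How it is judged:
By the outcome, as a careful person would: the job done as asked, in the order asked, and still so for the second after the job is handed in, while the arm keeps its last pose, push and grip.
It also fails if it takes over 45 s, if anything falls off the work surface, if the arm or the gripper's body presses on something with over 40 N, if the wrist force passes 120 N, or if a joint passes its speed limit or range.

## Working session

There is one attempt and no reset: what is moved stays moved. The work goes in short steps, Python scripts to look and compute and a tool call to move; the robot and the scene stay as the last step left them, time stands still between calls to the robot, and variables do not carry over. Pictures are saved under pics/ and viewed, at most 10 in all, crops included, and the job is handed in when it is done.

Besides the shell and the picture viewer there is one more tool, called after "Call:" in YAML: its name, and indented under it one key for each argument. move_arm: Moves the arm, as the interface text tells. Its arguments: {"type":"object","properties":{"delta_pos":{"type":"array"},"dr":{"type":"array"},"jaw":{"type":"array"},"squeeze":{"type":"number"}},"required":["delta_pos","dr","jaw"]}

```bash
mkdir -p pics; cat > h.py <<'E'
import numpy as np, cv2
from plant import telemetry, optics, ctrl
def px2ray(c,uv):
    n=cv2.undistortPoints(np.array(uv,float).reshape(-1,1,2),c['K'],np.array(c['dist'],float)).reshape(-1,2)
    R=np.array(c['R']);t=np.array(c['t'])
    d=np.c_[n,np.ones(len(n))]@R
    return -R.T@t, d/np.linalg.norm(d,axis=1)[:,None]
def plane(c,uv,z):
    o,d=px2ray(c,uv); return o+d*((z-o[2])/d[:,2])[:,None]
def tri(c1,u1,c2,u2):
    o1,d1=px2ray(c1,u1);o2,d2=px2ray(c2,u2);out=[]
    for a,b in zip(d1,d2):
        s=np.linalg.lstsq(np.c_[a,-b],o2-o1,rcond=None)[0]
        p,q=o1+a*s[0],o2+b*s[1]; out.append(np.r_[(p+q)/2,np.linalg.norm(p-q)])
    return np.array(out)
def proj(c,X):
    return cv2.projectPoints(np.array(X,float).reshape(-1,1,3),cv2.Rodrigues(np.array(c['R']))[0],np.array(c['t'],float),c['K'],np.array(c['dist'],float))[0].reshape(-1,2)
E
python3 - <<'E'
from h import *
for n in('side','top'):
    c=optics.get_image(n); cv2.imwrite(f'pics/{n}0.png',cv2.resize(c['image'],(768,576),interpolation=cv2.INTER_CUBIC)); np.save(f'{n}0.npy',c,allow_pickle=True)
    print(n,-np.array(c['R']).T@c['t'],c['K'][0,0])
o=telemetry.get_obs();print(o['position'],o['ee_rot'],o['gripper_width'],o['wrist_force'])
E
```

```text
side [ 361.8016683   853.48286668 1105.81669706] 465.65135429047956
top [ 422.44040287 -133.46157358 1351.89762965] 393.31667755094315
[ 196.86924221 -592.72152029  230.52772018] [-7.73967016e-04  9.87160827e-01  1.59727525e-01 -1.40150492e-04] 85.4535567348626 [-0.15292089 -0.03494251 -0.75784156]
```

View pics/side0.png

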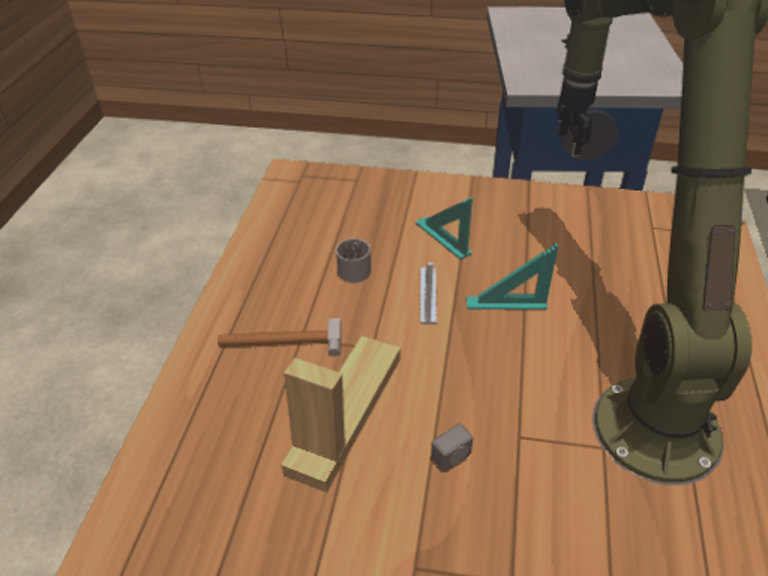

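View pics/top0.png

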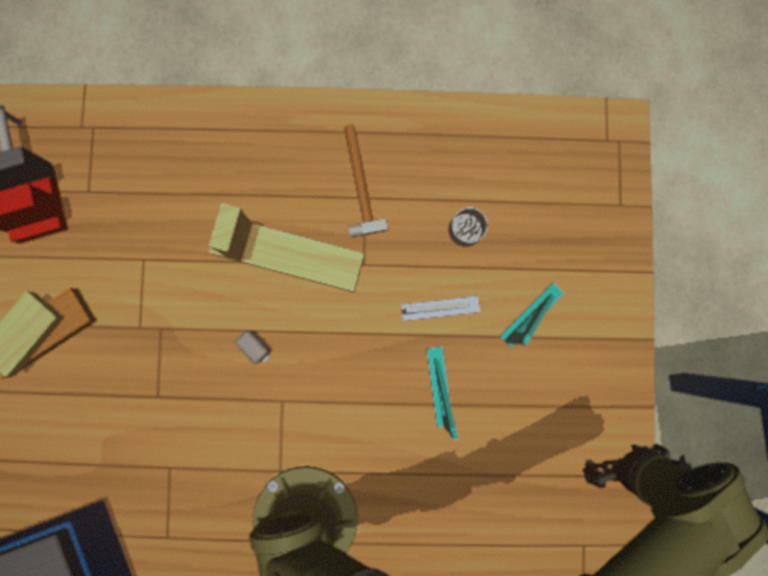

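The side view shows the plate and leaning stud at (320,420). The silver square is at (428,292), seen along its length, and the two teal triangles are decoys. In the top view the silver square is at (440,308), the plate runs from (225,230) to (360,270), the tape is at (253,347), the hammer at (365,180) and the tin at (468,227). Next I'll crop closer.

```bash
python3 - <<'E'
from h import *
s=np.load('side0.npy',allow_pickle=True).item();t=np.load('top0.npy',allow_pickle=True).item()
def crop(c,x,y,w,h,k): return cv2.resize(c['image'][y:y+h,x:x+w],None,fx=k,fy=k,interpolation=cv2.INTER_CUBIC)
a=crop(t,255,190,75,35,10); cv2.imwrite('pics/sqtop.png',a)
b=crop(s,270,165,32,56,10); d=crop(s,180,220,95,112,5)
canvas=np.zeros((600,800,3),np.uint8); canvas[:560,:320]=b; canvas[:560,325:800]=d
canvas2=np.zeros((600,800,3),np.uint8); canvas2[:350,:750]=a
tp=crop(t,135,130,115,70,3.5); canvas2[352:352+245,:402]=tp
cv2.imwrite('pics/c1.png',canvas);cv2.imwrite('pics/c2.png',canvas2)
E
```

```text
(no output)
```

View pics/c1.png

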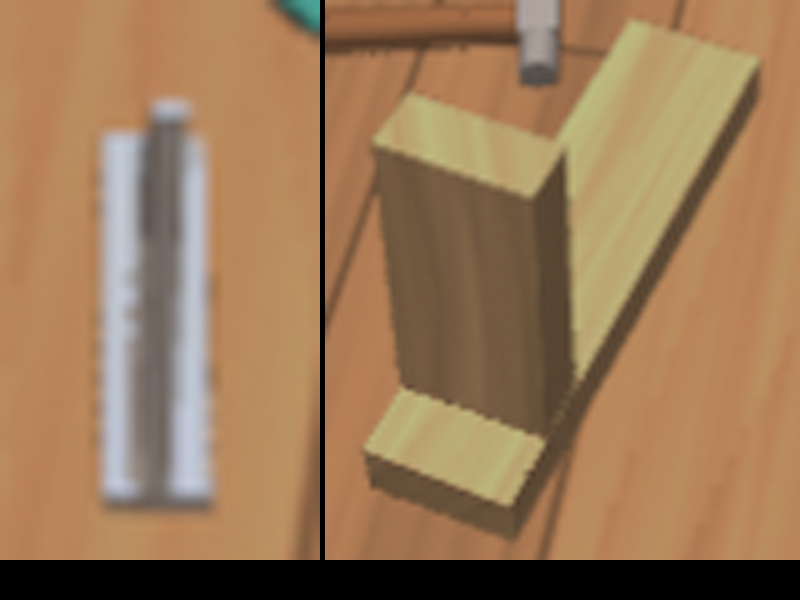

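View pics/c2.png

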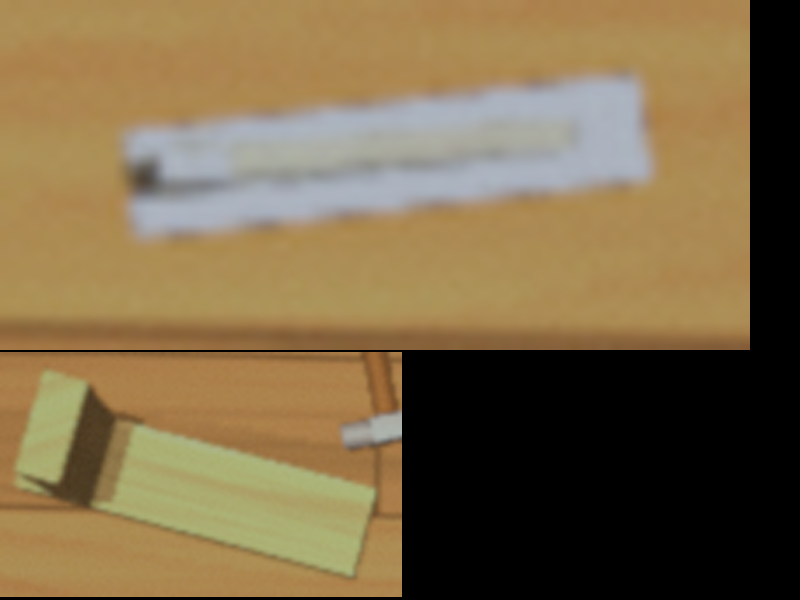

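Square: the heel and leg are at the near (+y) end, image-left in the top view. The flange corners in the top crop are about (125,130), (137,238), (637,75) and (652,180). In the side view the stud top is at (374–565,95–197) and the plate corners are visible. Now to measure.

```bash
python3 - <<'E'
from h import *
np.set_printoptions(precision=1,suppress=True)
s=np.load('side0.npy',allow_pickle=True).item();t=np.load('top0.npy',allow_pickle=True).item()
def m(p,k,o,sh=(0,0)): return (np.array(p,float)-sh+.5)/k-.5+np.array(o)
sqT=m([(125,130),(137,238),(637,75),(652,180)],10,(255,190))
sqS=m([(213,497),(103,497)],10,(270,165)); sqSf=m([(207,133),(103,132)],10,(270,165))
print('sq tri near/far (T order: +x?)'); 
# side view camera looks -y: right in side = toward robot (-x)
print(tri(t,sqT,s,np.array([sqS[1],sqS[0],sqSf[1],sqSf[0]])))
print('plane z8',plane(t,sqT,8))
print('leg top side z174',plane(s,m([(151,101),(190,101),(151,118),(190,118)],10,(270,165)),174))
print('side base plane z8',plane(s,np.r_[sqS,sqSf],8))
plT=m([(376,488),(353,577)],3.5,(135,130),(0,352)); plS=m([(632,20),(760,65)],5,(180,220),(325,0))
print('plate free end',tri(t,plT,s,plS), plane(t,plT,38),plane(s,plS,38))
stT=m([(47,372),(90,383),(62,483),(17,472)],3.5,(135,130),(0,352)); stS=m([(374,147),(408,95),(565,147),(533,197)],5,(180,220),(325,0))
print('stud top',tri(t,stT,s,stS))
print('plate near end side z38',plane(s,m([(366,452),(515,505),(408,388),(545,438)],5,(180,220),(325,0)),38))
# contours
for n,c in(('t',t),('s',s)):
    hsv=cv2.cvtColor(c['image'],cv2.COLOR_BGR2HSV)
    pts={'plate':hsv[170,220] if n=='t' else hsv[250,247],'sq':c['image'][200,270] if 0 else hsv[203,305]}
    print(n,pts, hsv[195,330],)
hsv=cv2.cvtColor(t['image'],cv2.COLOR_BGR2HSV)
for name,msk,roi in(('plate',(hsv[...,0]>22)&(hsv[...,0]<40)&(hsv[...,1]>60)&(hsv[...,2]>120),(165,140,245,200)),('sq',hsv[...,1]<75,(255,190,330,225))):
    M=np.zeros(msk.shape,np.uint8);x0,y0,x1,y1=roi;M[y0:y1,x0:x1]=msk[y0:y1,x0:x1]*255
    cs=max(cv2.findContours(M,0,cv2.CHAIN_APPROX_NONE)[0],key=cv2.contourArea)
    P=plane(t,cs.reshape(-1,2),38 if name=='plate' else 8)[:,:2].astype(np.float32)
    r=cv2.minAreaRect(P);print(name,r,cv2.boxPoints(r))
E
```

```text
sq tri near/far (T order: +x?)
[[ 485.7 -207.4    1.2    2.9]
 [ 449.3 -212.1    2.2    1.8]
 [ 509.3 -383.5    4.4    1.7]
 [ 472.9 -389.1    4.     2.3]]
plane z8 [[ 486.8 -206.9    8. ]
 [ 450.  -211.7    8. ]
 [ 509.9 -382.8    8. ]
 [ 473.9 -388.3    8. ]]
leg top side z174 [[ 473.4 -209.4  174. ]
 [ 461.7 -211.2  174. ]
 [ 472.4 -201.6  174. ]
 [ 460.7 -203.5  174. ]]
side base plane z8 [[ 448.  -206.6    8. ]
 [ 483.5 -200.9    8. ]
 [ 471.4 -384.7    8. ]
 [ 507.9 -379.4    8. ]]
plate free end [[ 597.4 -118.9   31.1    3. ]
 [ 511.9  -98.8   26.1    1.3]] [[ 598.  -118.9   38. ]
 [ 511.7  -99.1   38. ]] [[ 594.4 -112.7   38. ]
 [ 509.6  -88.3   38. ]]
stud top [[664.2 156.4 220.4   0.9]
 [656.3 120.2 219.5   0. ]
 [571.4 139.8 218.7   0.7]
 [578.9 176.5 223.4   1. ]]
plate near end side z38 [[672.8 216.3  38. ]
 [587.4 234.2  38. ]
 [661.3 173.6  38. ]
 [580.9 192.1  38. ]]
t {'plate': array([ 30,  92, 172], dtype=uint8), 'sq': array([ 30,  15, 171], dtype=uint8)} [ 20 125 171]
s {'plate': array([ 23,  94, 187], dtype=uint8), 'sq': array([ 13, 131, 154], dtype=uint8)} [83 92 80]
plate ((583.0689697265625, 10.4696044921875), (248.31979370117188, 89.69784545898438), 76.36975860595703) [[ 510.2  -99.6]
 [ 597.4 -120.8]
 [ 655.9  120.6]
 [ 568.7  141.7]]
sq ((480.40985107421875, -297.7965393066406), (39.80785369873047, 180.6156005859375), 7.839698791503906) [[ 448.4 -211. ]
 [ 473.  -390. ]
 [ 512.4 -384.5]
 [ 487.8 -205.6]]
```

```bash
cat >> h.py <<'E'
from scipy.spatial.transform import Rotation as Ro
def toolR(yaw,tilt):
    y,a=np.radians([yaw,tilt]);c,s=np.cos(a),np.sin(a)
    return Ro.from_euler('z',y)*Ro.from_matrix(np.array([[0,c,s],[1,0,0],[0,s,-c]]).T if 0 else np.array([[0,1,0],[c,0,s],[s,0,-c]]))
def cur():
    o=telemetry.get_obs();q=np.array(o['ee_rot']);return np.array(o['position']),Ro.from_quat(np.r_[q[1:],q[0]]),o
def delta(p,R,p0=None,R0=None):
    if p0 is None:p0,R0,_=cur()
    return np.round(R0.inv().apply(np.array(p)-p0)/250,4),np.round((R0.inv()*R).as_rotvec()/np.pi,4)
def sqw(c,yaw,v): return np.array(c)+Ro.from_euler('z',np.radians(yaw)).apply(v)
E
python3 - <<'E'
from h import *
R=toolR(7.8,20);print(R.as_matrix().round(2))
g=sqw((479,-296,0),7.8,(0,12,77)); tcp=g+19*R.as_matrix()[:,2]
print(g,tcp); print(delta(tcp-160*R.as_matrix()[:,2],R))
E
```

```text
[[-0.13  0.99 -0.05]
 [ 0.93  0.14  0.34]
 [ 0.34 -0.   -0.94]]
[ 477.37141313 -284.11102591   77.        ] [ 476.4894814  -277.67276726   59.14584021]
(array([ 1.4186, -0.6279,  0.0851]), array([ 0.0765,  0.0923, -0.4365]))
```

Call:
move_arm:
  delta_pos:
    - [0.7,-0.31,0]
    - [0.7,-0.31,0]
    - [0.7,-0.31,0]
    - [0.7,-0.31,0]
    - [0.7,-0.31,0]
    - [0.7,-0.31,0]
    - [0.7,-0.31,0]
    - [0.7,-0.31,0]
  dr:
    - [0,0,-0.2]
    - [0,0,-0.2]
    - [0,0,-0.2]
    - [0,0,-0.2]
    - [0,0,-0.2]
    - [0,0,-0.2]
    - [0,0,-0.2]
    - [0,0,-0.2]
  jaw: [1,1,1,1,1,1,1,1]

```text
time: 0.77
position: [337.6, -465.1, 230.9]
ee_rot: [-0.0, 0.89, 0.456, -0.001]
wrist_force: [-0.4, -0.7, -0.2]
gripper_width: 85.5
grip_force: 0.0
```

```bash
python3 - <<'E'
from h import *
R=toolR(7.8,20);tcp=np.array([476.5,-277.7,59.1])
print(cur()[0],delta(tcp-160*R.as_matrix()[:,2],R))
E
```

```text
[ 337.64632331 -465.08796857  230.93265121] (array([0.7743, 0.1635, 0.0852]), array([ 0.0419,  0.1058, -0.2396]))
```

Call:
move_arm:
  delta_pos:
    - [0.774,0.164,0.05]
    - [0.774,0.164,0.05]
    - [0.774,0.164,0.05]
    - [0.774,0.164,0.05]
    - [0.774,0.164,0.05]
    - [0.774,0.164,0.05]
    - [0.774,0.164,0.085]
    - [0.774,0.164,0.085]
    - [0.774,0.164,0.085]
  dr:
    - [0.042,0.106,-0.24]
    - [0.042,0.106,-0.24]
    - [0.042,0.106,-0.24]
    - [0.042,0.106,-0.24]
    - [0.042,0.106,-0.24]
    - [0.042,0.106,-0.24]
    - [0.042,0.106,-0.24]
    - [0.042,0.106,-0.24]
    - [0.042,0.106,-0.24]
  jaw: [1,1,1,1,1,1,1,1,1]

```text
time: 1.52
position: [483.4, -332.9, 208.4]
ee_rot: [-0.132, 0.648, 0.741, 0.114]
wrist_force: [-0.7, 0.2, -0.5]
gripper_width: 85.6
grip_force: 0.0
```

```bash
python3 - <<'E'
from h import *
R=toolR(7.8,20);tcp=np.array([476.5,-277.7,59.1])
p,Rc,o=cur();print(p,Rc.as_matrix().round(3),delta(tcp,R))
t=optics.get_image('top');s=optics.get_image('side')
def crop(c,X,w,h,k):
    u=proj(c,[X])[0].astype(int);x,y=max(u[0]-w//2,0),max(u[1]-h//2,0);print(x,y)
    return cv2.resize(c['image'][y:y+h,x:x+w],None,fx=k,fy=k,interpolation=cv2.INTER_CUBIC)
a=crop(t,(477,-284,77),80,120,5);b=crop(s,(477,-284,120),80,120,5)
print(proj(t,[p]),proj(s,[p]))
cv2.imwrite('pics/pre.png',np.hstack([a,b]))
E
```

```text
[ 483.44068978 -332.86950492  208.44980578] [[-0.124  0.991 -0.047]
 [ 0.931  0.133  0.34 ]
 [ 0.343 -0.002 -0.939]] (array([0.0037, 0.0028, 0.6374]), array([-0.0002, -0.0005, -0.001 ]))
251 145
246 112
[[313.88069546 201.51742458]] [[286.76408329 140.95632083]]
```

View pics/pre.png

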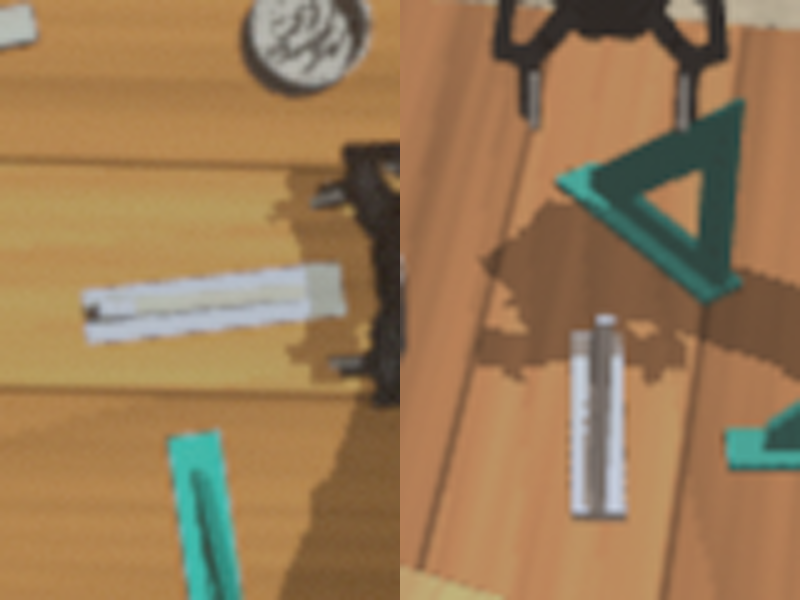

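The fingers straddle the square line: tips at crop (315,200)/(333,363) in the top view and (135,128)/(284,128) in the side view, which agrees with the predicted TCP. The teal decoys are clear of the path. Descending.

Call:
move_arm:
  delta_pos:
    - [0.004,0.003,0.15]
    - [0.004,0.003,0.3]
    - [0.004,0.003,0.4]
    - [0.004,0.003,0.5]
    - [0.004,0.003,0.58]
    - [0.004,0.003,0.635]
    - [0.004,0.003,0.635]
    - [0.004,0.003,0.635]
    - [0.004,0.003,0.635]
    - [0.004,0.003,0.635]
    - [0.004,0.003,0.635]
    - [0.004,0.003,0.635]
    - [0.004,0.003,0.635]
    - [0.004,0.003,0.635]
    - [0.004,0.003,0.635]
    - [0.004,0.003,0.635]
  dr:
    - [0,0,0]
    - [0,0,0]
    - [0,0,0]
    - [0,0,0]
    - [0,0,0]
    - [0,0,0]
    - [0,0,0]
    - [0,0,0]
    - [0,0,0]
    - [0,0,0]
    - [0,0,0]
    - [0,0,0]
    - [0,0,0]
    - [0,0,0]
    - [0,0,0]
    - [0,0,0]
  jaw: [1,1,1,1,1,1,1,0.5,0.3,0.1,0,0,0,0,0,0]
  squeeze: 70

```text
time: 2.95
position: [477.9, -276.3, 61.6]
ee_rot: [-0.131, 0.646, 0.743, 0.114]
wrist_force: [-2.1, -1.5, 6.6]
gripper_width: 9.1
grip_force: 68.9
```

```bash
python3 - <<'E'
from h import *
p,R,o=cur();print(p,R.as_matrix().round(3),o['gripper_width'],o['grip_force'],o['wrist_force'],o['moment'])
E
```

```text
[ 477.88386836 -276.34219378   61.61986711] [[-0.131  0.99  -0.047]
 [ 0.93   0.139  0.339]
 [ 0.342  0.001 -0.94 ]] 9.149254366344783 68.94851088523865 [-2.08478626 -1.53921078  6.5597991 ] [-0.21038715  0.32745903  0.08680387]
```

Call:
move_arm:
  delta_pos:
    - [0.03,0,-0.08]
    - [0.06,0,-0.16]
    - [0.11,0,-0.3]
    - [0.11,0,-0.3]
    - [0.11,0,-0.3]
  dr:
    - [0,0,0]
    - [0,0,0]
    - [0,0,0]
    - [0,0,0]
    - [0,0,0]
  jaw: [0,0,0,0,0]

```text
time: 3.37
position: [478.8, -276.3, 142.4]
ee_rot: [-0.129, 0.646, 0.744, 0.115]
wrist_force: [-1.5, -0.5, -3.4]
gripper_width: 8.8
grip_force: 68.7
```

```bash
python3 - <<'E'
from h import *
p,R,o=cur();print(p,o['gripper_width'],o['wrist_force'],o['moment'])
Rt=toolR(-13.5,20); T=sqw((586.3,30.3,70),-13.5,(0,19.7,60.6)); print(T,delta(T,Rt), delta((p+T)/2,Rt))
E
```

```text
[ 478.81292243 -276.31637047  142.4167082 ] 8.767027612489418 [-1.54916682 -0.46720113 -3.38343944] [-0.56916069 -0.03363136 -0.00090843]
[590.89887367  49.45568743 130.6       ] (array([1.1377, 0.6256, 0.4643]), array([-0.0396,  0.0004,  0.1128])) (array([0.5688, 0.3128, 0.2321]), array([-0.0396,  0.0004,  0.1128]))
```

Call:
move_arm:
  delta_pos:
    - [0.1,0.055,0.035]
    - [0.2,0.11,0.07]
    - [0.33,0.18,0.12]
    - [0.45,0.25,0.18]
    - [0.57,0.313,0.215]
    - [0.7,0.38,0.27]
    - [0.83,0.45,0.325]
    - [0.95,0.52,0.375]
    - [0.95,0.52,0.375]
    - [0.95,0.52,0.375]
  dr:
    - [0,0,0]
    - [-0.01,0,0.03]
    - [-0.02,0,0.06]
    - [-0.03,0,0.09]
    - [-0.04,0,0.113]
    - [-0.04,0,0.113]
    - [-0.04,0,0.113]
    - [-0.04,0,0.113]
    - [-0.04,0,0.113]
    - [-0.04,0,0.113]
  jaw: [0,0,0,0,0,0,0,0,0,0]

```text
time: 4.2
position: [570.0, -1.7, 133.4]
ee_rot: [-0.11, 0.772, 0.611, 0.135]
wrist_force: [0.2, -0.8, -2.6]
gripper_width: 9.0
grip_force: 68.6
```

```bash
python3 - <<'E'
from h import *
p,R,o=cur();print(p,R.as_matrix().round(3),o['gripper_width'],o['wrist_force'],o['moment'])
Rt=toolR(-13.5,20); T=sqw((586.3,30.3,60),-13.5,(0,19.7,60.6)); print(T,delta(T,Rt))
E
```

```text
[569.97935068  -1.66443544 133.35859934] [[ 0.216  0.974  0.074]
 [ 0.914 -0.228  0.335]
 [ 0.343 -0.005 -0.939]] 8.955069939965103 [ 0.2401551  -0.84668876 -2.58192472] [-0.57089796  0.17179945 -0.00678356]
[590.89887367  49.45568743 120.6       ] (array([0.1875, 0.035 , 0.1226]), array([-0.0019, -0.0004,  0.001 ]))
```

Call:
move_arm:
  delta_pos:
    - [0.06,0.012,0.04]
    - [0.12,0.024,0.08]
    - [0.187,0.035,0.123]
    - [0.187,0.035,0.123]
    - [0.187,0.035,0.123]
  dr:
    - [-0.002,0,0.001]
    - [-0.002,0,0.001]
    - [-0.002,0,0.001]
    - [-0.002,0,0.001]
    - [-0.002,0,0.001]
  jaw: [0,0,0,0,0]

```text
time: 4.62
position: [591.3, 45.5, 120.2]
ee_rot: [-0.107, 0.775, 0.608, 0.137]
wrist_force: [0.5, 0.0, -2.4]
gripper_width: 9.0
grip_force: 68.6
```

```bash
cat > look.py <<'E'
from h import *
import sys
p,R,o=cur();print(p,o['gripper_width'],o['wrist_force'],o['moment'])
t=optics.get_image('top');s=optics.get_image('side')
np.save('t1.npy',t,allow_pickle=True);np.save('s1.npy',s,allow_pickle=True)
f=lambda c,x,y,w,h,k:cv2.resize(c['image'][y:y+h,x:x+w],None,fx=k,fy=k,interpolation=cv2.INTER_CUBIC)
cv2.imwrite(sys.argv[1],np.hstack([f(t,135,125,114,120,3.5),f(s,180,200,80,84,5)]))
E
python3 look.py pics/l1.png
```

```text
[591.25387805  45.4561481  120.23994856] 8.980066990266975 [ 0.48229224  0.01210055 -2.41448631] [-0.58052132  0.1704975   0.0230714 ]
```

View pics/l1.png

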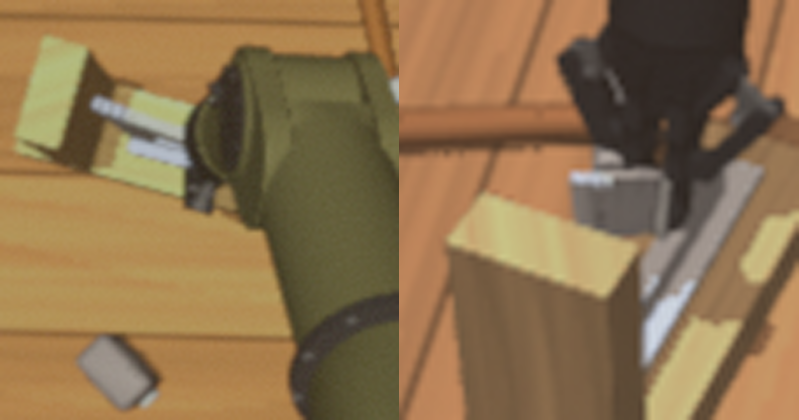

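In the top view the leg's top end is at crop (92,103), clear of the stud's inner edge at (95,55)–(70,140). The flange shows on the plate at (160,150). Now I'll compare these with the prediction.

```bash
python3 - <<'E'
from h import *
np.set_printoptions(precision=1,suppress=True)
t=np.load('t1.npy',allow_pickle=True).item();s=np.load('s1.npy',allow_pickle=True).item()
p,R,o=cur(); c=sqw(p,-13.5,(0,-19.7,-60.6));print(c, 'yaw,tilt',np.degrees(np.arctan2(R.as_matrix()[1,1],R.as_matrix()[0,1])),np.degrees(np.arcsin(R.as_matrix()[2,0])),R.as_matrix()[2,1])
V=lambda *v:[sqw(c,-13.5,x) for x in v]
w=V((5,89,174),(-5,89,174),(-18,89,8),(5,61,174),(-18,-89,8))
print('top crop',(proj(t,w)-(135,125)+.5)*3.5-.5)
print('side crop',(proj(s,w)-(180,200)+.5)*5-.5+(399,0))
d=V((0,1,0))[0]-c
for cc in((614,146,38),):
    pl=[sqw(cc,-13.5,x) for x in((44.5,-260,0),(-44.5,-260,0),(-44.5,0,0))]
    st=[sqw(cc,-13.5,x) for x in((44.5,-14,189),(-44.5,-14,189))]
    t0=np.load('top0.npy',allow_pickle=True).item();s0=np.load('side0.npy',allow_pickle=True).item()
    print('c2 view',(proj(t0,pl+st)-(135,130)+.5)*3.5-.5+(0,352)); print('c1 view',(proj(s0,pl+st)-(180,220)+.5)*5-.5+(325,0))
E
```

```text
[586.9  24.7  60. ] yaw,tilt -13.94787270255578 19.942996449953394 0.0009028894049238068
top crop [[ 96.   97.5]
 [ 92.7 109.2]
 [126.3 151.5]
 [128.7 106.2]
 [309.  199.9]]
side crop [[568.9 171.5]
 [586.8 177.4]
 [630.  386. ]
 [594.2 133.4]
 [761.4 161.6]]
c2 view [[374.2 489.5]
 [350.2 578.7]
 [ 88.8 509.2]
 [ 85.7 383.8]
 [ 55.9 486.7]]
c1 view [[630.   14.3]
 [761.3  55.2]
 [577.9 384.8]
 [410.   88.5]
 [569.8 141.7]]
```

```bash
python3 - <<'E'
from h import *
t=np.load('t1.npy',allow_pickle=True).item();s=np.load('s1.npy',allow_pickle=True).item()
f=lambda c,x,y,w,h,k:cv2.resize(c['image'][y:y+h,x:x+w],None,fx=k,fy=k,interpolation=cv2.INTER_CUBIC)
cv2.imwrite('pics/l2.png',np.hstack([f(s,205,220,50,60,10),f(t,155,140,30,60,10)]))
E
```

```text
(no output)
```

View pics/l2.png

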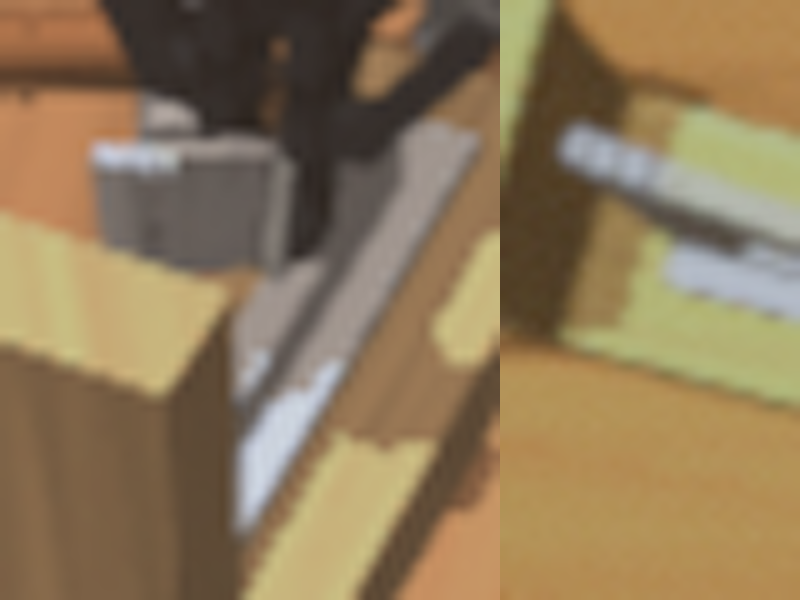

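Everything matches the prediction: the grey shape above the stud is the leg with the sloping bar, and the flange lies along the plate. Lowering.

Call:
move_arm:
  delta_pos:
    - [-0.01,0,0.026]
    - [-0.016,0,0.045]
    - [-0.022,0,0.06]
    - [-0.025,0,0.07]
    - [-0.025,0,0.07]
    - [-0.025,0,0.07]
  dr:
    - [0.001,0,-0.002]
    - [0.001,0,-0.002]
    - [0.001,0,-0.002]
    - [0.001,0,-0.002]
    - [0.001,0,-0.002]
    - [0.001,0,-0.002]
  jaw: [0,0,0,0,0,0]

```text
time: 5.22
position: [592.1, 45.9, 102.9]
ee_rot: [-0.107, 0.773, 0.61, 0.137]
wrist_force: [-0.2, 0.1, -2.2]
gripper_width: 8.7
grip_force: 68.7
```

Call:
move_arm:
  delta_pos:
    - [-0.003,0,0.008]
    - [-0.006,0,0.016]
    - [-0.006,0,0.016]
  dr:
    - [0,0,0]
    - [0,0,0]
    - [0,0,0]
  jaw: [0,0,0]

```text
time: 5.47
position: [592.7, 46.0, 99.6]
ee_rot: [-0.107, 0.773, 0.61, 0.138]
wrist_force: [-1.6, -0.5, 5.4]
gripper_width: 9.0
grip_force: 69.7
```

Call:
move_arm:
  delta_pos:
    - [0.015,0,0.006]
    - [0.03,0,0.012]
    - [0.045,0,0.018]
    - [0.06,0,0.023]
    - [0.07,0,0.026]
    - [0.07,0,0.026]
  dr:
    - [0,0,0]
    - [0,0,0]
    - [0,0,0]
    - [0,0,0]
    - [0,0,0]
    - [0,0,0]
  jaw: [0,0,0,0,0,0]

```text
time: 5.97
position: [597.8, 64.1, 99.6]
ee_rot: [-0.106, 0.773, 0.61, 0.138]
wrist_force: [0.7, -2.7, 6.2]
gripper_width: 9.6
grip_force: 69.9
```

Call:
move_arm:
  delta_pos:
    - [0.008,0,0.003]
    - [0.016,0,0.006]
    - [0.023,0,0.008]
    - [0.023,0,0.008]
  dr:
    - [0,0,0]
    - [0,0,0]
    - [0,0,0]
    - [0,0,0]
  jaw: [0,0,0,0]

```text
time: 6.3
position: [599.0, 68.0, 99.6]
ee_rot: [-0.105, 0.774, 0.61, 0.137]
wrist_force: [-2.4, -8.7, 10.5]
gripper_width: 9.3
grip_force: 71.0
```

```bash
python3 look.py pics/l3.png; python3 - <<'E'
from h import *
p,R,o=cur();M=R.as_matrix();print(np.degrees(np.arctan2(M[1,1],M[0,1])),np.degrees(np.arcsin(M[2,0])),M[2,1])
E
```

```text
[599.04305605  67.96201469  99.61689262] 9.267212472748557 [-2.38273933 -8.7106432  10.54877138] [-1.13339567  0.41437003 -0.02197342]
-13.575983356678826 19.941091490761156 0.004245695446126074
```

View pics/l3.png

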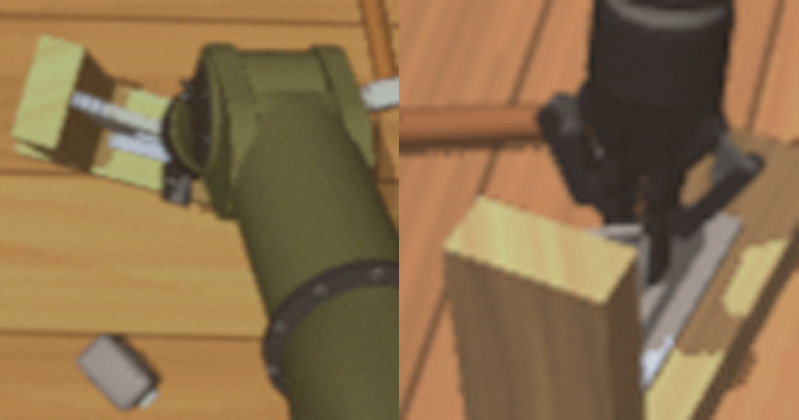

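The leg now touches the stud's upper edge (top crop (75,98)) and the flange sits on the plate. I'll keep pushing in small steps.

Call:
move_arm:
  delta_pos:
    - [0.007,0,0.003]
    - [0.015,0,0.006]
    - [0.015,0,0.006]
    - [0.015,0,0.006]
  dr:
    - [0,0,0]
    - [0,0,0]
    - [0,0,0]
    - [0,0,0]
  jaw: [0,0,0,0]

```text
time: 6.73
position: [600.1, 71.3, 99.6]
ee_rot: [-0.105, 0.774, 0.609, 0.137]
wrist_force: [-2.5, -10.1, 12.6]
gripper_width: 9.3
grip_force: 71.4
```

Call:
move_arm:
  delta_pos:
    - [0.007,0,0.003]
    - [0.015,0,0.006]
    - [0.015,0,0.006]
    - [0.015,0,0.006]
  dr:
    - [0,0,0]
    - [0,0,0]
    - [0,0,0]
    - [0,0,0]
  jaw: [0,0,0,0]

```text
time: 7.07
position: [601.1, 74.7, 99.6]
ee_rot: [-0.105, 0.774, 0.609, 0.137]
wrist_force: [-3.7, -11.7, 14.2]
gripper_width: 9.4
grip_force: 71.7
```

```bash
python3 - <<'E'
from h import *
p,R,o=cur();M=R.as_matrix();print(p,np.degrees(np.arctan2(M[1,1],M[0,1])),np.degrees(np.arcsin(M[2,0])),M[2,1],o['wrist_force'],o['moment'])
E
```

```text
[601.07013793  74.72685158  99.61308632] -13.623453336380313 19.88216630380877 0.004809803665220019 [ -3.72633531 -11.68340697  14.17238075] [-1.48060051  0.63284296  0.13190681]
```

Call:
move_arm:
  delta_pos:
    - [0.007,0,0.003]
    - [0.015,0,0.005]
    - [0.015,0,0.005]
    - [0.015,0,0.005]
  dr:
    - [0,0,0]
    - [0,0,0]
    - [0,0,0]
    - [0,0,0]
  jaw: [0,0,0,0]

```text
time: 7.4
position: [601.6, 76.8, 99.6]
ee_rot: [-0.104, 0.774, 0.609, 0.136]
wrist_force: [-6.9, -17.7, 19.5]
gripper_width: 9.2
grip_force: 72.7
```

Call:
move_arm:
  delta_pos:
    - [0.006,0,0.002]
    - [0.012,0,0.004]
    - [0.012,0,0.004]
    - [0.012,0,0.004]
  dr:
    - [0,0,0]
    - [0,0,0]
    - [0,0,0]
    - [0,0,0]
  jaw: [0,0,0,0]

```text
time: 7.73
position: [601.7, 76.9, 99.7]
ee_rot: [-0.103, 0.775, 0.608, 0.135]
wrist_force: [-13.2, -27.6, 28.7]
gripper_width: 8.9
grip_force: 74.8
```

```bash
python3 - <<'E'
from h import *
p,R,o=cur();M=R.as_matrix();print(p,np.degrees(np.arctan2(M[1,1],M[0,1])),np.degrees(np.arcsin(M[2,0])),M[2,1],o['wrist_force'],o['moment'])
E
```

```text
[601.70210621  76.88999253  99.69830787] -13.785836073213579 19.55736244415646 0.0039371018483373155 [-13.24886794 -27.60187342  28.6841911 ] [-3.18282177  1.97377102  0.72478574]
```

```bash
sed -i 's/^cv2.imwrite.*/cv2.imwrite(sys.argv[1],np.hstack([f(t,130,130,40,60,10),f(s,200,225,40,60,10)]))/' look.py; python3 look.py pics/l4.png
```

```text
[601.70210621  76.88999253  99.69830787] 8.93674397823237 [-13.24886794 -27.60187342  28.6841911 ] [-3.18282177  1.97377102  0.72478574]
```

View pics/l4.png

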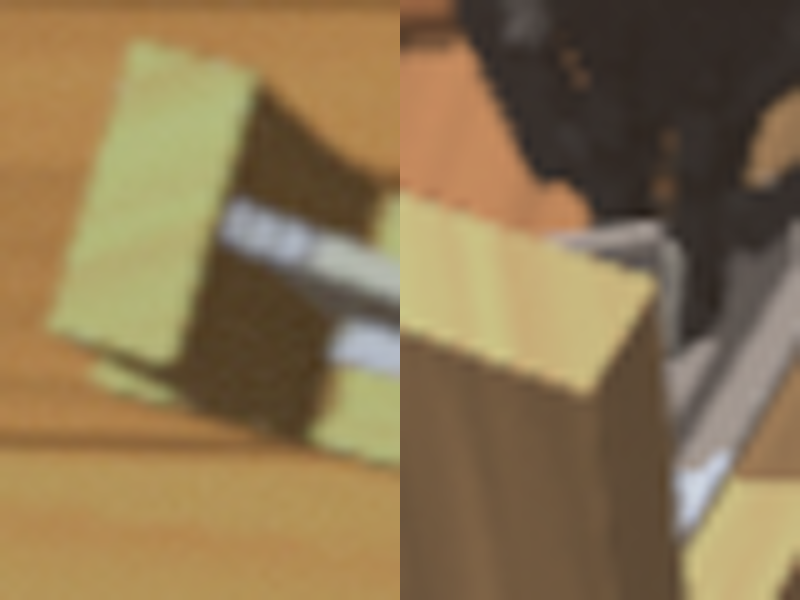

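Top view: the leg end touches the stud at (230,215). The stud's top inner edge now runs (258,75)–(180,365). In the side view the leg is hidden flush behind the stud, with the flange on the plate. The heel has stalled in the corner with ~30 N, which pitches the tool slightly, so I'll ease off.

Call:
move_arm:
  delta_pos:
    - [-0.007,-0.003,-0.003]
    - [-0.013,-0.004,-0.005]
    - [-0.013,-0.004,-0.005]
    - [-0.013,-0.004,-0.005]
  dr:
    - [0,0,0]
    - [0,0,0]
    - [0,0,0]
    - [0,0,0]
  jaw: [0,0,0,0]

```text
time: 8.17
position: [601.3, 76.9, 99.7]
ee_rot: [-0.104, 0.775, 0.609, 0.137]
wrist_force: [-2.7, -15.6, 16.0]
gripper_width: 9.2
grip_force: 72.1
```

```bash
python3 - <<'E'
from h import *
np.set_printoptions(precision=2,suppress=True)
p,R,o=cur();M=R.as_matrix();print(p,np.degrees(np.arctan2(M[1,1],M[0,1])),np.degrees(np.arcsin(M[2,0])),M[2,1],o['wrist_force'],o['moment'])
t=optics.get_image('top');s=optics.get_image('side')
t0=np.load('top0.npy',allow_pickle=True).item()
# stud top: green blob left; fit rect on plane z=228 before/after
for c in (t0,t):
    hsv=cv2.cvtColor(c['image'],cv2.COLOR_BGR2HSV)
    m=((hsv[...,0]>22)&(hsv[...,0]<40)&(hsv[...,1]>60)&(hsv[...,2]>120)).astype(np.uint8)
    M_=np.zeros_like(m);M_[130:172,132:162]=m[130:172,132:162]
    M_=cv2.morphologyEx(M_,cv2.MORPH_OPEN,np.ones((5,5)))
    cs=max(cv2.findContours(M_,0,2)[0],key=cv2.contourArea)
    P=plane(c,cs.reshape(-1,2),228)[:,:2].astype(np.float32);r=cv2.minAreaRect(P);print(r)
# from viewed crops
e=plane(t,np.array([(258,75),(180,365)])/10-.45+(130,130),228);print('inner edge now',e,np.degrees(np.arctan2(e[0,1]-e[1,1],e[0,0]-e[1,0])))
d=np.array([.2334,.9724]);print('along top',e[:,:2].mean(0)@d,'tcp',p[:2]@d, 'corner est',np.array([614,146])@d, 'top-cam corner',np.array([554.8,-109])@d+260)
E
```

```text
[601.33  76.89  99.65] -13.731910678406566 19.813109775193517 0.005441734421987338 [ -2.74 -15.6   15.97] [-2.18  0.52 -0.05]
((616.248779296875, 149.18161010742188), (39.223480224609375, 90.62875366210938), 75.9570541381836)
((619.5435180664062, 161.2552032470703), (39.0679817199707, 89.63644409179688), 76.26109313964844)
inner edge now [[658.52 133.05 228.  ]
 [573.13 151.66 228.  ]] -12.293104039771341
along top 282.15752171506307 tcp 215.11634829639323 corner est 285.278 top-cam corner 283.49872
```

Call:
move_arm:
  delta_pos:
    - [0,0,0]
    - [0,0,0]
    - [0,0,0]
    - [0,0,0]
    - [0,0,0]
    - [0,0,0]
    - [0,0,0]
    - [0,0,0]
  dr:
    - [0,0,0]
    - [0,0,0]
    - [0,0,0]
    - [0,0,0]
    - [0,0,0]
    - [0,0,0]
    - [0,0,0]
    - [0,0,0]
  jaw: [0,0,0,0,0,0,0,0]

```text
time: 8.93
position: [601.3, 76.9, 99.7]
ee_rot: [-0.104, 0.775, 0.609, 0.137]
wrist_force: [-2.6, -15.1, 15.2]
gripper_width: 9.4
grip_force: 72.1
```

```bash
sed -i 's/^cv2.imwrite.*/cv2.imwrite(sys.argv[1],np.hstack([f(t,140,140,60,60,6),f(s,200,215,70,100,6)[:360]]))/' look.py; python3 look.py pics/l5.png
```

```text
[601.34332803  76.90702627  99.66517812] 9.411148663984083 [ -2.58130502 -15.14788534  15.20023249] [-2.18771382  0.5555964  -0.02302472]
```

View pics/l5.png

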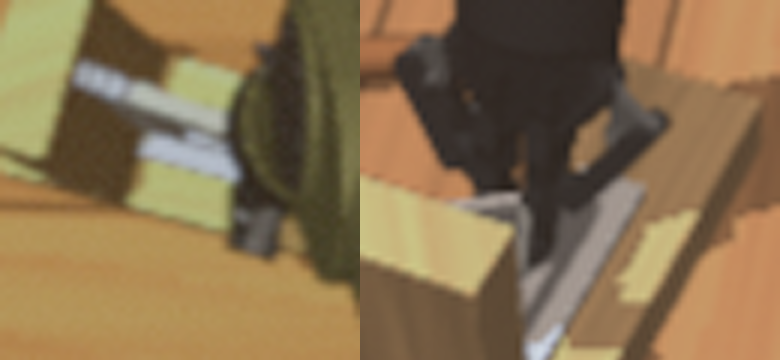

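The square sits parallel along the plate: in the side view the flange runs (530,350)–(640,185), parallel to the plate edge. The leg touches the stud (top view, (80,70)) and the forces are steady at about 15 N along and 15 N down. Handing in.

```bash
python3 -c "
from plant import ctrl
print(ctrl.hand_in())"
```

```text
the job is handed in; nothing more can be done
None
```

I handed the job in at about 9 s with the square still gripped and pressed into the corner (about 15 N along the plate, 15 N down); the camera check puts the stud within about 0.01 rad of square, the arm never went near the tape, hammer or tin, and hand-in gave no verdict.

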